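# Hold the aroma stone over the drip tray with tongs

## Task

Get the oil-soaked aroma stone draining: first press the raised steel cover of the drip tray down until it lies flat. Then pick up the spring tongs, close them on the terracotta stone in the white soap dish and lift it out, never touching the stone with the gripper itself, and finish while still holding it in the tongs, steady over the middle of the cover and at least 10 cm above it. Leave the cover flat, the soap dish where it is and the other things undisturbed.

Things in the scene. Friction and masses are not known exactly. Their poses are not given: they have to be found in the camera images.
- drip_tray: fixed dark steel drip tray, 140 x 140 mm, its flat cover's top 22 mm above the ledge; origin centre of underside, z up. The cover is hinged along the tray's +x side; its free edge is on the tray's -x side
- cover (a joint): angle of the tray's bright steel cover (130 x 130 x 4 mm plate with dark slots): 0 = flat on the tray, positive (rad) = free edge raised. It starts raised; the hinge is stiff and stays where it is left; about 3 to 6 N down near the free edge moves it, and it stops at 0
- cover_edge (a point): middle of the cover's free edge, on its top face; it lies 130 mm from the hinge line. The hinge line is at x = +65 mm, z = 20 mm in the tray's frame
- soap_dish: loose white ceramic soap dish, 120 (x) x 90 (y) mm, 14 mm tall, walls and floor 6 mm thick; origin centre of underside. It must stay where it is (within 40 mm)
- stone: terracotta aroma stone, a round pebble 38 mm across and 38 mm tall with upright sides between 10 and 28 mm above its underside, 50 to 105 g, standing in the soap dish (underside 6 mm above the ledge); origin centre of underside
- stone_mid (a point): centre of the stone, 19 mm above its underside
- tongs: loose spring tongs lying on the ledge, 223 mm long, 24 mm tall, about 120 g: two flat birch arms 6 mm thick with black rubber tips and a steel block at the rear (reaching 18 mm behind the origin). Origin on the underside, midway between the arms' hinges; x points to the tips, y across the arms, z up
- tongs_grip (a point): point midway between the arms, 110 mm ahead of the tongs' origin, 12 mm above their underside, with dark flat thumb pads (36 mm long) to squeeze: 67 mm over them when open, 50 mm when closed on the stone. Tongs balance here. They begin to close at 8 N, need 11 N at the stone's width; more clamps the stone (25 N is good). Squeezed to 62 mm they can be carried part open
- tongs_tip (a point): point midway between the rubber tips, 185 mm ahead of the tongs' origin and 12 mm above their underside. The tips are 40 mm long (165 to 205 mm), 24 mm tall, 66 mm apart inside when open, about 57 mm when squeezed to 62 mm at tongs_grip
- tongs_left: the tongs' +y arm; origin on its hinge, at y = +16 mm of the tongs. Open, it stands 0.115 rad outward of the tongs' x; both arms close evenly when squeezed along y and spring open when let go
- tongs_right: the tongs' -y arm, mirror image of the left; origin on its hinge, at y = -16 mm of the tongs
- bucket: empty aluminium sauna bucket, 240 mm across the rim, 210 mm tall; origin centre of underside. Bystander
- ladle: pale birch ladle lying along its own x, about 400 mm long, bowl (84 mm across, 45 mm tall) to +x; origin on the ledge between bowl and handle end. Bystander
- nail_brush: green nail brush, 35 x 95 x 32 mm; origin centre of underside. Bystander
- oil_bottle: amber oil bottle, 48 mm across, 110 mm tall; origin centre of underside. Bystander
- shampoo: blue shampoo bottle, 64 mm across, 190 mm tall; origin centre of underside. Bystander
- sand_timer: sand timer with wooden ends, 68 mm across, 130 mm tall; origin centre of underside. Bystander
Not all that is in view belongs to the job. Leave any blue look-alike of the tongs alone.

How it is judged:
By the outcome, as a careful person would: the job done as asked, in the order asked, and still so for the second after the job is handed in, while the arm keeps its last pose, push and grip.
It also fails if it takes over 69 s, if anything falls off the work surface, if the arm or the gripper's body presses on something with over 40 N, if the wrist force passes 120 N, or if a joint passes its speed limit or range.

## Robot

A 7-joint arm with a two-finger parallel gripper is mounted at the origin on the work surface. World frame = base frame: x ahead of the robot, y to its left, z up, the work surface at z = 0. Lengths are in m, angles in rad, forces in N, time in s.
With the tool pointing down it reaches from about 0.4 to 0.85 m from the base axis. Payload 10.4 kg.
Tool frame: the origin (TCP) lies at the very end of the fingers, on their centre line; the grasp point (between the pads) lies 19 mm behind it; z points along the fingers, y is the direction in which the jaws open and shut (so a half turn about z gives the same grasp; the last joint's range is limited). The gripper opens to 87 mm and grips with 3 to 60 N. Pads are 19 mm wide; open, the fingers measure 117 mm over their backs; the gripper's body (75 mm by 190 mm) begins 51 mm behind the grasp point.
Start: joints at [1.257, 0.332, -0.065, 1.46, 0.022, 1.35, -0.088], TCP at [0.179, -0.599, 0.223] pointing down, gripper open.
Joint ranges: [-2.6, 2.6], [-0.5, 2.12], [-1.47, 1.34], [0.16, 2.42], [-1.27, 4.41], [0.06, 2.06], [-2.6, 2.6]. Speed limits (rad/s): [2.22, 2.22, 2.79, 2.79, 3.14, 3.14, 3.14].

## Interface

Orientations are given as a unit quaternion [x, y, z, w].
In Python, from bench import r, eyes, job gives the robot as it stands. The module is installed in compiled form; this text tells all that it offers.
- The arm moves only by the tool play_rows, never from a script. Its argument "motion" is a list of rows, each a list of 7 numbers: the shift along the tool's x, y, z as a fraction of full scale, then the turn, a rotation vector about the tool's x, y, z as a fraction of full scale, then the opening in per cent of the stroke, from 0 (shut) to 100 (fully open). A call has 1 to 5 rows; each row is the pose to reach, as a shift and turn from the pose commanded when the call began, along the tool's axes at that moment; what a row does not reach only later rows make up. Full scale, the value 1, is 0.2 m for a shift and 90 degrees for a turn. A row lasts 1/8 s, in which the tool goes at most 62.5 mm and 10.7 degrees, less where a joint would pass 70% of its speed; a pose out of reach is approached as far as the arm can. A call with a number of a shift or a turn outside -1 to 1 is refused whole. A call with a gripper value outside its range is refused whole. The fingers move at their own pace and stop on an object; "squeeze" is the grip in N (left out, the last holds). Time passes only in rows, so rows that repeat a pose let the fingers close. It gives the time, the measured TCP pose, the force and the opening at its end, in the units of the state.
- r.read_state(): the state, without advancing time (a new reading comes with each control period).
- eyes.camera(name): name is "side" or "top"; returns a dict with "image" (384x512x3 uint8, red, green, blue), "mtx" (3x3 intrinsics, pixels), "R" (3x3) and "t" (3): a world point X has camera coordinates R X + t. Camera axes: x right, y down, z forward; pixel columns grow to the right and rows downward; lengths in m; the calibration is good to about 2 mm. A picture is of the moment at which its call begins. There is no depth.
- job.close_job(): hands the job in, once; it reports no verdict.
Trained networks look in a picture, given as the dict that the camera call returned (one of the last four; its "shot" number tells which), for a name from the list of things; names that differ only in an ending like _2 or _b are one class to them, and where a whole thing is asked for, a point or a joint stands for the part that bears it (a point fixed in the world has none). Each returns a list of dicts, best first, with "p" (0 to 1); they miss things now and then, are a little off and sometimes report something else, mostly with a low value. They report only what shows in the picture. A call takes as long as a camera call. They do not tell look-alikes from the thing itself.
- eyes.regions_of(picture, label): "region" (384x512 bool, what is visible of it) and "xy" ([column, row] in pixels, amid what is visible of it).
- eyes.landmark_of(picture, label): "xy" ([column, row] in pixels: a listed point, or the origin of a listed thing).
The state is a dict: "time": time; "joint_positions": joint angles; "joint_vel": joint speeds; "joint_torque": joint torques, N m; "ee_pos": TCP position; "eef_rot": TCP orientation; "ft_force": force on the tool from outside, world axes, zero at the start; "torque": the same for the moment, N m; "width": finger opening in m.
Only numpy, scipy, OpenCV 4.12 (cv2) and the standard library are available. Lean on these libraries where they do the work, as an engineer would, in place of code of your own. Each camera call takes 0.05 s, during which the arm holds its last target. There are 200 camera calls.

## Working session

There is one attempt and no reset: what is moved stays moved. The work goes in short steps, Python scripts to look and compute and a tool call to move; the robot and the scene stay as the last step left them, time stands still between calls to the robot, and variables do not carry over. Pictures are saved under pics/ and viewed, about 8 in all and at most 12, crops included, and the job is handed in when it is done.

Besides the shell and the picture viewer there is one more tool, called after "Request:" by a JSON object that holds its "fn" and its "kwargs", one argument or row to a line. play_rows: Moves the arm, as the interface text tells. Shift numbers are shares of 0.2 m and turn numbers shares of 90 degrees, none past 1 either way. Its arguments: {"type":"object","properties":{"motion":{"type":"array","items":{"type":"array","items":{"type":"number"}}},"squeeze":{"type":"number"}},"required":["motion"]}

```bash
mkdir -p pics; cat > h.py <<'E'
import numpy as np, cv2
from bench import r, eyes, job
from scipy.spatial.transform import Rotation as Ro
def ray(P,xy):
    K,R,t=[np.array(P[k]) for k in('mtx','R','t')]
    d=R.T@np.linalg.solve(K,[xy[0],xy[1],1]); return -R.T@t,d/np.linalg.norm(d)
def onz(P,xy,z):
    o,d=ray(P,xy); return o+d*(z-o[2])/d[2]
def tri(rays):
    A=0;b=0
    for o,d in rays:
        M=np.eye(3)-np.outer(d,d);A=A+M;b=b+M@o
    x=np.linalg.solve(A,b); return x,[np.linalg.norm((np.eye(3)-np.outer(d,d))@(x-o)) for o,d in rays]
def save(P,n): cv2.imwrite(f'pics/{n}.png',np.array(P['image'])[:,:,::-1])
def plan(pos,zdown_yaw=None):
    s=r.read_state();R=Ro.from_quat(s['eef_rot'])
    return R.inv().apply(np.array(pos)-s['ee_pos'])/0.2
E
cat > a.py <<'E'
from h import *
np.set_printoptions(precision=4,suppress=True)
s=r.read_state();print(s['time'],s['ee_pos'],Ro.from_quat(s['eef_rot']).as_matrix(),s['width'],s['ft_force'])
C={n:eyes.camera(n) for n in('side','top')}
for n in C: save(C[n],n+'0')
cv2.imwrite('pics/both0.png',cv2.resize(np.vstack([np.array(C[n]['image'])[:,:,::-1] for n in('top','side')]),None,fx=.78,fy=.78)) 
for l in ['drip_tray','cover_edge','soap_dish','stone','stone_mid','tongs','tongs_grip','tongs_tip','tongs_left','tongs_right','bucket','ladle','nail_brush','oil_bottle','shampoo','sand_timer']:
    z={'stone_mid':.025,'tongs_grip':.012,'tongs_tip':.012,'stone':.006,'cover_edge':.06}.get(l,0)
    D={n:eyes.landmark_of(C[n],l) for n in C}
    for n in C:
        print(l,n,[(np.round(d['xy'],1).tolist(),round(d['p'],2),onz(C[n],d['xy'],z)[:2].round(4).tolist()) for d in D[n][:3]])
    if all(D.values()): print('   tri',*tri([ray(C[n],D[n][0]['xy']) for n in C]))
E
python3 a.py
```

```text
0.0 [ 0.1791 -0.5984  0.2218] [[ 0.958   0.2868 -0.0004]
 [ 0.2868 -0.958   0.0013]
 [-0.     -0.0014 -1.    ]] 0.08686625827314275 [ 0.0401 -0.0878  0.2847]
drip_tray side [([236.4, 249.0], 0.75, [0.5083, 0.2664]), ([281.7, 158.3], 0.74, [0.4026, -0.2576])]
drip_tray top [([181.5, 188.2], 0.65, [0.5151, 0.2595]), ([324.1, 163.3], 0.3, [0.5945, -0.2238])]
   tri [ 0.5128  0.2605 -0.006 ] [np.float64(0.0034538160452274274), np.float64(0.003453816045227292)]
cover_edge side [([249.4, 227.3], 0.9, [0.4699, 0.2139]), ([223.1, 194.4], 0.74, [0.5913, 0.0613]), ([217.9, 185.6], 0.62, [0.6199, 0.0157])]
cover_edge top [([185.9, 200.6], 0.81, [0.4617, 0.235]), ([338.2, 219.2], 0.7, [0.3941, -0.2497])]
   tri [0.4628 0.2321 0.0785] [np.float64(0.004323146169697328), np.float64(0.004323146169697205)]
soap_dish side [([223.4, 193.4], 0.76, [0.606, -0.0081])]
soap_dish top [([266.2, 159.7], 0.66, [0.61, -0.0266]), ([178.4, 135.5], 0.63, [0.7003, 0.2733])]
   tri [ 0.6125 -0.0272 -0.0173] [np.float64(0.002195403902124983), np.float64(0.0021954039021249185)]
stone side [([222.8, 191.0], 0.64, [0.60
[... 3086 characters left out ...]
 [0.7234, 0.2744]), ([238.4, 157.7], 0.35, [0.5845, -0.2365])]
oil_bottle top [([179.4, 135.7], 0.66, [0.6995, 0.2699])]
   tri [ 0.7138  0.2717 -0.0069] [np.float64(0.011305209945890718), np.float64(0.011305209945890593)]
shampoo side [([242.9, 122.3], 0.55, [0.6069, -0.4987])]
shampoo top [([265.6, 155.9], 0.69, [0.6234, -0.0249]), ([401.4, 162.4], 0.61, [0.594, -0.4889])]
   tri [ 0.5252 -0.0133  0.3373] [np.float64(0.0015982901487924849), np.float64(0.0015982901487926204)]
sand_timer side [([276.3, 116.2], 0.78, [0.4592, -0.5697])]
sand_timer top [([422.9, 206.0], 0.7, [0.442, -0.5489])]
   tri [ 0.4482 -0.5432  0.0161] [np.float64(0.008751691017926243), np.float64(0.008751691017926205)]
```

```bash
python3 -c "
import cv2
for n in('top','side'):
    cv2.imwrite(f'pics/{n}0b.png',cv2.resize(cv2.imread(f'pics/{n}0.png'),(800,600),interpolation=2))"
```

```text
(no output)
```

View pics/top0b.png

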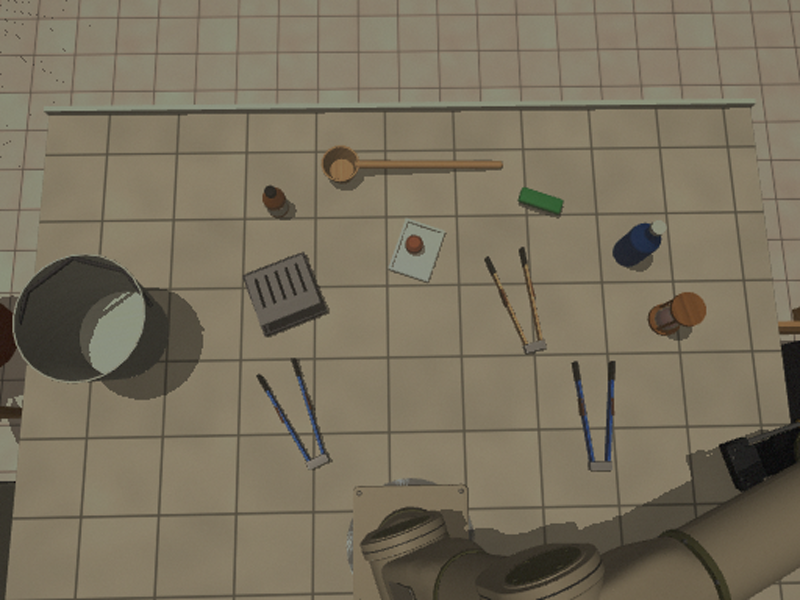

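View pics/side0b.png

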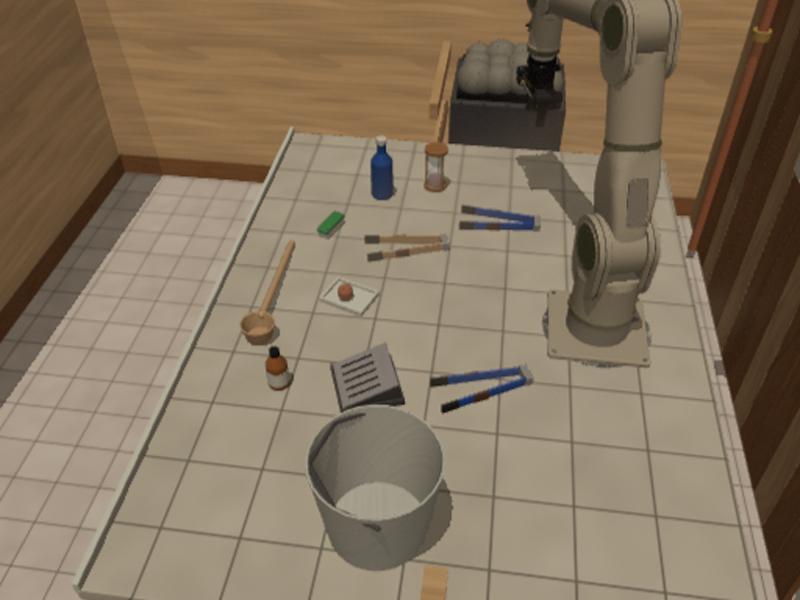

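The top view shows the birch tongs, with the block at (535,345) and tips at (505,255). It also shows the stone and dish at (415,243), the raised cover's free edge at about (295,328), and two blue look-alikes. The side view agrees. I'm closing the fingers and moving toward the cover.

Request:
{"fn": "play_rows", "kwargs": {
  "motion": [
    [0.98, -0.375, -0.15, 0, 0, 0, 0],
    [0.98, -0.375, -0.15, 0, 0, 0, 0],
    [0.98, -0.375, -0.15, 0, 0, 0, 0],
    [0.98, -0.375, -0.15, 0, 0, 0, 0],
    [0.98, -0.375, -0.15, 0, 0, 0, 0]
  ],
  "squeeze": 10
}}

```text
time: 2.33
ee_pos: [0.3475, -0.4693, 0.253]
eef_rot: [0.989, 0.147, 0.0, 0.0]
ft_force: [-0.4, 0.4, -0.0]
width: 0.0449
```

Request:
{"fn": "play_rows", "kwargs": {
  "motion": [
    [0.97, -0.6, 0, 0, 0, 0, 0],
    [0.97, -0.6, 0, 0, 0, 0, 0],
    [0.97, -0.6, 0, 0, 0, 0, 0],
    [0.97, -0.6, 0, 0, 0, 0, 0]
  ]
}}

```text
time: 2.82
ee_pos: [0.4978, -0.2989, 0.2525]
eef_rot: [0.989, 0.145, 0.0, -0.0]
ft_force: [0.1, -0.4, 0.2]
width: 0.0059
```

Request:
{"fn": "play_rows", "kwargs": {
  "motion": [
    [0.33, -0.85, 0, 0, 0, 0, 0],
    [0.33, -0.85, 0, 0, 0, 0, 0],
    [0.33, -0.85, 0, 0, 0, 0, 0],
    [0.33, -0.85, 0, 0, 0, 0, 0]
  ]
}}

```text
time: 3.32
ee_pos: [0.5117, -0.1149, 0.2529]
eef_rot: [0.989, 0.148, 0.0, -0.0]
ft_force: [0.7, -0.6, 0.6]
width: 0.0006
```

Request:
{"fn": "play_rows", "kwargs": {
  "motion": [
    [0.26, -0.86, 0, 0, 0, 0, 0],
    [0.26, -0.86, 0, 0, 0, 0, 0],
    [0.26, -0.86, 0, 0, 0, 0, 0],
    [0.26, -0.86, 0, 0, 0, 0, 0]
  ]
}}

```text
time: 3.82
ee_pos: [0.5118, 0.0638, 0.2526]
eef_rot: [0.989, 0.147, 0.0, -0.0]
ft_force: [0.1, -0.2, 0.0]
width: 0.0007
```

Request:
{"fn": "play_rows", "kwargs": {
  "motion": [
    [0.03, -0.94, 0.4, 0, 0, 0, 0],
    [0.03, -0.94, 0.4, 0, 0, 0, 0],
    [0.03, -0.94, 0.4, 0, 0, 0, 0],
    [0.03, -0.94, 0.4, 0, 0, 0, 0],
    [0.03, -0.94, 0.4, 0, 0, 0, 0]
  ]
}}

```text
time: 4.45
ee_pos: [0.4643, 0.2417, 0.1718]
eef_rot: [0.989, 0.145, -0.001, 0.0]
ft_force: [0.8, -0.4, 1.0]
width: 0.0005
```

Request:
{"fn": "play_rows", "kwargs": {
  "motion": [
    [0.06, 0, 0.2, 0, 0, 0, 0],
    [0.06, 0, 0.38, 0, 0, 0, 0],
    [0.06, 0, 0.45, 0, 0, 0, 0],
    [0.06, 0, 0.52, 0, 0, 0, 0],
    [0.06, 0, 0.58, 0, 0, 0, 0]
  ]
}}

```text
time: 5.08
ee_pos: [0.4762, 0.2461, 0.0569]
eef_rot: [0.99, 0.144, 0.001, 0.0]
ft_force: [-1.1, -0.5, 4.6]
width: 0.0005
```

Request:
{"fn": "play_rows", "kwargs": {
  "motion": [
    [0, 0, 0.05, 0, 0, 0, 0],
    [0, 0, 0.1, 0, 0, 0, 0],
    [0, 0, 0.13, 0, 0, 0, 0],
    [0, 0, 0.15, 0, 0, 0, 0],
    [0, 0, 0.16, 0, 0, 0, 0]
  ]
}}

```text
time: 5.7
ee_pos: [0.4751, 0.2466, 0.0243]
eef_rot: [0.989, 0.145, -0.0, 0.0]
ft_force: [-2.1, -1.4, 3.5]
width: 0.0006
```

Request:
{"fn": "play_rows", "kwargs": {
  "motion": [
    [0, 0, 0.01, 0, 0, 0, 0],
    [0, 0, 0.02, 0, 0, 0, 0],
    [0, 0, 0.03, 0, 0, 0, 0],
    [0, 0, 0.03, 0, 0, 0, 0]
  ]
}}

```text
time: 6.2
ee_pos: [0.4755, 0.2468, 0.0218]
eef_rot: [0.989, 0.145, 0.0, 0.001]
ft_force: [-16.4, -11.4, 48.0]
width: 0.0007
```

Request:
{"fn": "play_rows", "kwargs": {
  "motion": [
    [0, 0, -0.2, 0, 0, 0, 0],
    [0, 0, -0.5, 0, 0, 0, 50],
    [0, 0, -0.9, 0, 0, 0, 100],
    [0, 0, -0.9, 0, 0, 0, 100]
  ]
}}

```text
time: 6.7
ee_pos: [0.477, 0.2478, 0.2027]
eef_rot: [0.989, 0.145, 0.003, -0.001]
ft_force: [-0.3, -0.4, -0.7]
width: 0.0228
```

Request:
{"fn": "play_rows", "kwargs": {
  "motion": [
    [-0.03, 0.94, -0.2, 0, 0, 0, 100],
    [-0.03, 0.94, -0.2, 0, 0, 0, 100],
    [-0.03, 0.94, -0.2, 0, 0, 0, 100],
    [-0.03, 0.94, -0.2, 0, 0, 0, 100]
  ]
}}

```text
time: 7.2
ee_pos: [0.5248, 0.0592, 0.2384]
eef_rot: [0.99, 0.141, 0.0, 0.001]
ft_force: [-0.9, 1.3, -1.1]
width: 0.0626
```

```bash
cat > b.py <<'E'
from h import *
np.set_printoptions(precision=4,suppress=True)
C={n:eyes.camera(n) for n in('side','top')}
cr=[]
for n,(a,b,c,d) in {'top':(130,90,400,250),'side':(170,110,340,270)}.items():
    im=np.array(C[n]['image'])[:,:,::-1][b:d,a:c]; cr.append(cv2.resize(im,(790,int(790*(d-b)/(c-a))),interpolation=2) if n=='top' else im)
cv2.imwrite('pics/t1.png',cr[0]); np.savez('cal.npz',**{n+k:C[n][k] for n in C for k in('mtx','R','t')})
for n in C: save(C[n],n+'1')
for l,z in dict(tongs=0,tongs_grip=.012,tongs_tip=.012,stone=.006,stone_mid=.025,cover_edge=.022,drip_tray=0).items():
    for n in C:
        print(l,n,[(np.round(d['xy'],1).tolist(),round(d['p'],2),onz(C[n],d['xy'],z)[:2].round(4).tolist()) for d in eyes.landmark_of(C[n],l)[:4]])
for n in C:
  for l in('drip_tray','stone','soap_dish'):
    g=eyes.regions_of(C[n],l)
    if g:
        m=g[0]['region'].astype(np.uint8); c=max(cv2.findContours(m,0,2)[0],key=cv2.contourArea)
        box=cv2.boxPoints(cv2.minAreaRect(c)); z=.022 if l!='soap_dish' else .014
        if l=='stone': z=.025
        print(l,n,g[0]['p'],g[0]['xy'],[onz(C[n],p,z)[:2].round(3).tolist() for p in box],onz(C[n],g[0]['xy'],z))
print(r.read_state()['time'],r.read_state()['ee_pos'])
E
python3 b.py
```

```text
tongs side [([280.8, 156.4], 0.75, [0.4077, -0.2699]), ([339.8, 142.3], 0.62, [0.161, -0.4046]), ([331.8, 239.7], 0.6, [0.1814, 0.1772])]
tongs top [([382.4, 294.4], 0.86, [0.1562, -0.3913]), ([330.3, 186.2], 0.7, [0.5145, -0.241]), ([201.1, 290.2], 0.58, [0.1801, 0.1912]), ([341.2, 220.3], 0.56, [0.3982, -0.2715])]
tongs_grip side [([253.4, 159.6], 0.97, [0.5177, -0.2177]), ([319.7, 141.5], 0.7, [0.249, -0.3821]), ([303.9, 247.6], 0.6, [0.2767, 0.2383])]
tongs_grip top [([187.7, 261.4], 0.95, [0.2716, 0.2336]), ([328.8, 186.2], 0.84, [0.512, -0.2338]), ([380.5, 260.2], 0.84, [0.2645, -0.3896])]
tongs_tip side [([297.5, 138.5], 0.74, [0.3466, -0.3908]), ([283.7, 251.2], 0.71, [0.3441, 0.2641]), ([237.3, 156.2], 0.56, [0.588, -0.231]), ([280.8, 154.7], 0.16, [0.4077, -0.2662])]
tongs_tip top [([381.8, 238.1], 0.72, [0.3359, -0.399]), ([328.4, 160.7], 0.68, [0.6002, -0.2367]), ([178.7, 237.3], 0.57, [0.3495, 0.2639])]
stone side [([221.9, 192.0], 0.61, [0.6118, -0.0088])]
stone top []
stone_mid side [([217.9, 187.4], 0.65, [0.6273, -0.0124]), ([222.4, 190.7], 0.39, [0.6065, 0.0039])]
s
[... 401 characters left out ...]
42, 0.318], [0.558, 0.366]] [0.5083 0.2563 0.022 ]
stone side 0.42 [223.1, 186.9] [[0.642, -0.048], [0.607, -0.053], [0.596, 0.004], [0.631, 0.009]] [ 0.6079 -0.018   0.025 ]
soap_dish side 0.83 [228.3, 192.7] [[0.678, 0.011], [0.678, -0.096], [0.539, -0.049], [0.545, 0.053]] [0.5845 0.0003 0.014 ]
drip_tray top 0.74 [277.1, 154.7] [[0.655, -0.05], [0.654, -0.087], [0.561, -0.084], [0.561, -0.048]] [ 0.6208 -0.0629  0.022 ]
stone top 0.55 [182.2, 187.5] [[0.555, 0.342], [0.601, 0.221], [0.474, 0.173], [0.43, 0.293]] [0.5121 0.2532 0.025 ]
soap_dish top 0.59 [280.1, 155.1] [[0.661, -0.047], [0.661, -0.084], [0.563, -0.082], [0.563, -0.045]] [ 0.6216 -0.0735  0.014 ]
8.3 [0.5234 0.0647 0.2385]
```

View pics/t1.png

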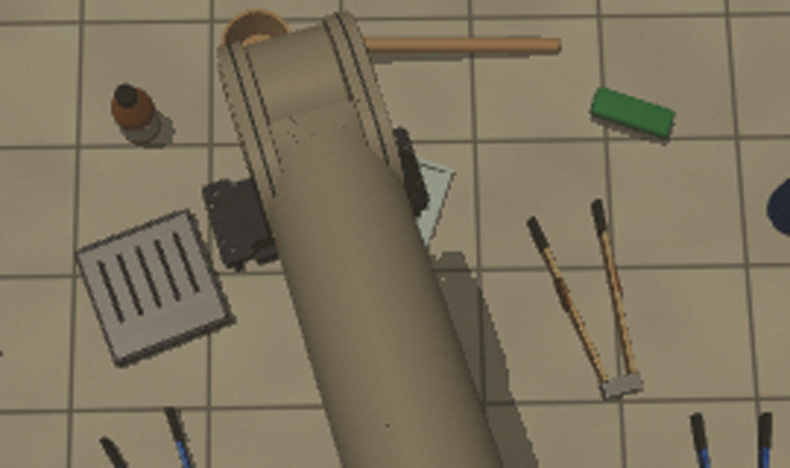

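The cover now lies flat: its outline is a 130 mm square centred at about (0.515, 0.257), yaw about 21°. In the crop the tongs' block is at (622,386), tips at (538,233) and (599,217), and pads at (565,295) and (617,281). I'll compute the grasp from these.

```bash
python3 - <<'E'
from h import *
f=np.load('cal.npz'); P={k:f['top'+k] for k in('mtx','R','t')}
im=cv2.imread('pics/top1.png')
q=lambda x,y:onz(P,(x/2.926+130,y/2.926+90),.022)
for n,a in dict(block=(622,386),tipL=(538,233),tipR=(599,217),padL=(565,295),padR=(617,281)).items(): print(n,q(*a).round(4))
b=q(622,386);t=(q(538,233)+q(599,217))/2;g=(q(565,295)+q(617,281))/2
d=(t-b)[:2];print('tip',t,'grip',g,'yaw',np.degrees(np.arctan2(d[1],d[0])),np.linalg.norm(d), 'grip by frac',b+(t-b)*(119/194))
# arm mask
hsv=cv2.cvtColor(im,cv2.COLOR_BGR2HSV)
E
```

```text
block [ 0.3899 -0.2712  0.022 ]
tipL [ 0.5673 -0.1847  0.022 ]
tipR [ 0.5852 -0.2556  0.022 ]
padL [ 0.4945 -0.2122  0.022 ]
padR [ 0.5099 -0.2722  0.022 ]
tip [ 0.57623208 -0.2201189   0.022     ] grip [ 0.50220044 -0.2421916   0.022     ] yaw 15.328732222393356 0.19318842818038293 grip by frac [ 0.5042028  -0.23986271  0.022     ]
```

Request:
{"fn": "play_rows", "kwargs": {
  "motion": [
    [-0.26, 0.72, 0, 0, 0, 0, 100],
    [-0.26, 0.72, 0, 0, 0, 0, 100],
    [-0.26, 0.72, 0, 0, 0, 0, 100],
    [-0.26, 0.72, 0, 0, 0, 0, 100]
  ]
}}

```text
time: 8.8
ee_pos: [0.5145, -0.0908, 0.2384]
eef_rot: [0.99, 0.143, -0.0, 0.0]
ft_force: [0.2, 0.3, -0.7]
width: 0.0869
```

Request:
{"fn": "play_rows", "kwargs": {
  "motion": [
    [-0.26, 0.72, 0.3, 0, 0, 0.017, 100],
    [-0.26, 0.72, 0.3, 0, 0, 0.017, 100],
    [-0.26, 0.72, 0.6, 0, 0, 0.017, 100],
    [-0.26, 0.72, 0.6, 0, 0, 0.017, 100],
    [-0.26, 0.72, 0.6, 0, 0, 0.017, 100]
  ]
}}

```text
time: 9.43
ee_pos: [0.5065, -0.2393, 0.1183]
eef_rot: [0.991, 0.132, -0.0, -0.001]
ft_force: [0.4, 0.5, 0.3]
width: 0.0872
```

```bash
cat > p.py <<'E'
from h import *
import sys
s=r.read_state();R=Ro.from_quat(s['eef_rot']);M=R.as_matrix()
print(s['time'],s['ee_pos'].round(4) if hasattr(s['ee_pos'],'round') else s['ee_pos'],'yaw',np.degrees(np.arctan2(M[1,0],M[0,0])),'z',M[:,2].round(4),s['width'],s['ft_force'])
if len(sys.argv)>3: print(plan([float(a) for a in sys.argv[1:4]]).round(3))
E
python3 p.py .503 -.241 .004
```

```text
9.425 [ 0.5065 -0.2393  0.1183] yaw 15.204486954983771 z [-0.0012  0.0016 -1.    ] 0.08721506275550261 [0.4175315  0.47539846 0.27694805]
[-0.019  0.005  0.571]
```

Request:
{"fn": "play_rows", "kwargs": {
  "motion": [
    [-0.02, 0, 0.25, 0, 0, 0, 100],
    [-0.02, 0, 0.4, 0, 0, 0, 100],
    [-0.02, 0, 0.5, 0, 0, 0, 100],
    [-0.02, 0, 0.57, 0, 0, 0, 100],
    [-0.02, 0, 0.57, 0, 0, 0, 100]
  ]
}}

```text
time: 10.05
ee_pos: [0.5033, -0.241, 0.0052]
eef_rot: [0.991, 0.132, 0.0, -0.0]
ft_force: [-0.3, -0.2, 0.7]
width: 0.0868
```

Request:
{"fn": "play_rows", "kwargs": {
  "motion": [
    [0, 0, 0, 0, 0, 0, 71],
    [0, 0, 0, 0, 0, 0, 71],
    [0, 0, 0, 0, 0, 0, 71],
    [0, 0, 0, 0, 0, 0, 71],
    [0, 0, 0, 0, 0, 0, 71]
  ],
  "squeeze": 25
}}

```text
time: 10.68
ee_pos: [0.5031, -0.242, 0.0053]
eef_rot: [0.991, 0.132, 0.001, 0.0]
ft_force: [-1.0, 1.4, 6.2]
width: 0.0625
```

Request:
{"fn": "play_rows", "kwargs": {
  "motion": [
    [0, 0, -0.05, 0, 0, 0, 71],
    [0, 0, -0.2, 0, 0, 0, 71],
    [0, 0, -0.4, 0, 0, 0, 71],
    [0, 0, -0.6, 0, 0, 0, 71],
    [0, 0, -0.6, 0, 0, 0, 71]
  ]
}}

```text
time: 11.3
ee_pos: [0.5042, -0.2429, 0.1282]
eef_rot: [0.991, 0.131, 0.002, 0.002]
ft_force: [-0.1, -0.1, -2.3]
width: 0.0618
```

```bash
cat > c.py <<'E'
from h import *
import sys
np.set_printoptions(precision=4,suppress=True)
tag=sys.argv[1]
C={n:eyes.camera(n) for n in('side','top')}
for n in C: save(C[n],n+tag)
a=[cv2.resize(np.array(C[n]['image'])[:,:,::-1][b:b+140,x:x+190],(570,420),interpolation=2)[:299] if 0 else cv2.resize(np.array(C[n]['image'])[:,:,::-1][b:b+112,x:x+300],(800,299),interpolation=2) for n,x,b in(('top',140,120),('side',110,105))]
cv2.imwrite(f'pics/c{tag}.png',np.vstack(a))
for n in C:
    for l,z in dict(stone=.006,stone_mid=.025,soap_dish=0).items():
        print(l,n,[(np.round(d['xy'],1).tolist(),round(d['p'],2),onz(C[n],d['xy'],z)[:2].round(4).tolist()) for d in eyes.landmark_of(C[n],l)[:3]])
    m=np.array(C[n]['image']).astype(int)
s=r.read_state();print(s['time'],s['ee_pos'],s['width'],s['ft_force'],s['torque'])
E
python3 c.py 2
```

```text
stone side [([221.7, 194.0], 0.38, [0.6104, 0.0026]), ([176.1, 183.8], 0.21, [0.8008, -0.0313])]
stone_mid side [([222.2, 188.0], 0.39, [0.6102, -0.0113])]
soap_dish side [([223.2, 193.4], 0.81, [0.6068, -0.008]), ([176.1, 183.7], 0.52, [0.8034, -0.0384])]
stone top [([263.4, 161.3], 0.68, [0.6028, -0.0168])]
stone_mid top [([267.1, 155.7], 0.43, [0.6169, -0.0291])]
soap_dish top [([268.0, 160.4], 0.87, [0.6074, -0.0327])]
11.7 [ 0.5021 -0.2418  0.1237] 0.06203459424734182 [-0.243  -0.1015 -1.7583] [-0.0057 -0.0019 -0.0905]
```

View pics/c2.png

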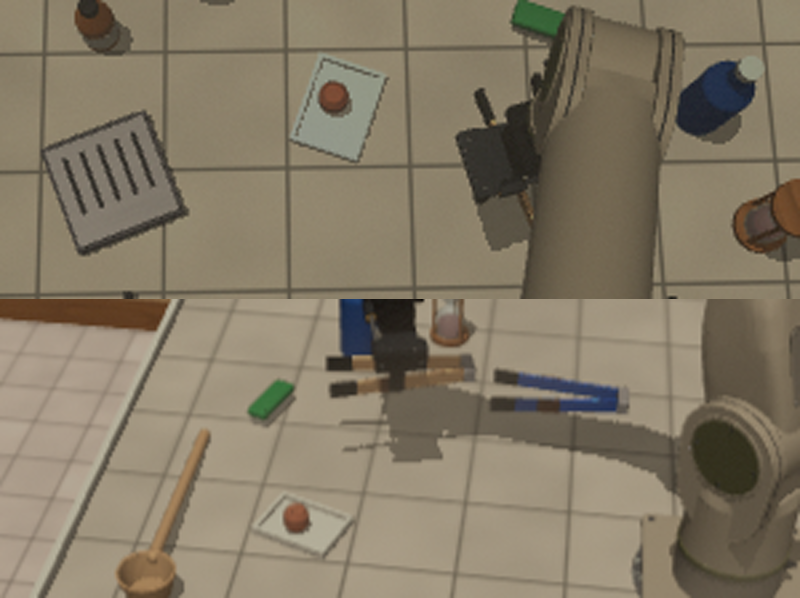

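The tongs are lifted and level, with both arms held (side crop, tips at (340,363) and (343,388)). The stone is at (333,97) in the top crop and (296,517) in the side crop. I'll segment its colour to refine that.

```bash
cat > stone.py <<'E'
from h import *
import sys
np.set_printoptions(precision=4,suppress=True)
def stone(tag,rects):
    f=np.load('cal.npz');rs=[]
    for n,(u,v) in rects.items():
        P={k:f[n+k] for k in('mtx','R','t')}
        im=cv2.imread(f'pics/{n}{tag}.png').astype(int);m=np.zeros(im.shape[:2],bool)
        w=im[v-14:v+14,u-14:u+14];m[v-14:v+14,u-14:u+14]=(w[...,2]-w[...,0]>45)&(w[...,2]>1.5*w[...,1])
        c=np.array(np.nonzero(m)).mean(1)[::-1]; print(n,m.sum(),c,onz(P,c,.025)); rs.append(ray(P,c))
    print(*tri(rs))
if __name__=='__main__': stone('2',dict(top=(265,156),side=(221,187)))
E
python3 stone.py; python3 p.py .5 -.2 .12
```

```text
top 71 [264.     155.2958] [ 0.6185 -0.0187  0.025 ]
side 60 [220.6167 186.4833] [ 0.6179 -0.0191  0.025 ]
[ 0.6181 -0.0187  0.0254] [np.float64(0.0002610572431395571), np.float64(0.00026105724313978763)]
11.7 [ 0.5021 -0.2418  0.1237] yaw 15.133337611265075 z [-1.2e-03  7.0e-04 -1.0e+00] 0.06203459424734182 [-0.24295313 -0.10145488 -1.75826961]
[ 0.045 -0.205  0.019]
```

Request:
{"fn": "play_rows", "kwargs": {
  "motion": [
    [0.16, -0.3, 0, 0, 0, 0, 71],
    [0.32, -0.6, 0, 0, 0, 0, 71],
    [0.475, -0.925, 0, 0, 0, 0, 71],
    [0.475, -0.925, 0, 0, 0, 0, 71],
    [0.475, -0.925, 0, 0, 0, 0, 71]
  ]
}}

```text
time: 12.32
ee_pos: [0.5459, -0.0365, 0.1242]
eef_rot: [0.991, 0.133, -0.0, -0.0]
ft_force: [0.5, -0.5, -0.9]
width: 0.0621
```

Request:
{"fn": "play_rows", "kwargs": {
  "motion": [
    [0, 0, 0.1, 0, 0, 0, 71],
    [0, 0, 0.2, 0, 0, 0, 71],
    [0, 0, 0.2, 0, 0, 0, 71]
  ]
}}

```text
time: 12.7
ee_pos: [0.5446, -0.0403, 0.083]
eef_rot: [0.991, 0.131, -0.002, -0.0]
ft_force: [-0.4, -0.2, -0.4]
width: 0.062
```

```bash
python3 p.py .5455 -.0383 .022; python3 - <<'E'
from h import *
C={n:eyes.camera(n) for n in('side','top')}
for n in C: save(C[n],n+'3')
cv2.imwrite('pics/c3.png',np.hstack([cv2.resize(np.array(C[n]['image'])[v:v+90,u:u+80,::-1],(400,450),interpolation=2) for n,u,v in(('top',230,115),('side',185,140))]))
E
```

```text
12.7 [ 0.5446 -0.0403  0.083 ] yaw 15.016923947059652 z [-3.3e-03 -2.0e-04 -1.0e+00] 0.06196126856690203 [-0.39094893 -0.21235546 -0.39647906]
[ 0.008 -0.008  0.305]
```

View pics/c3.png

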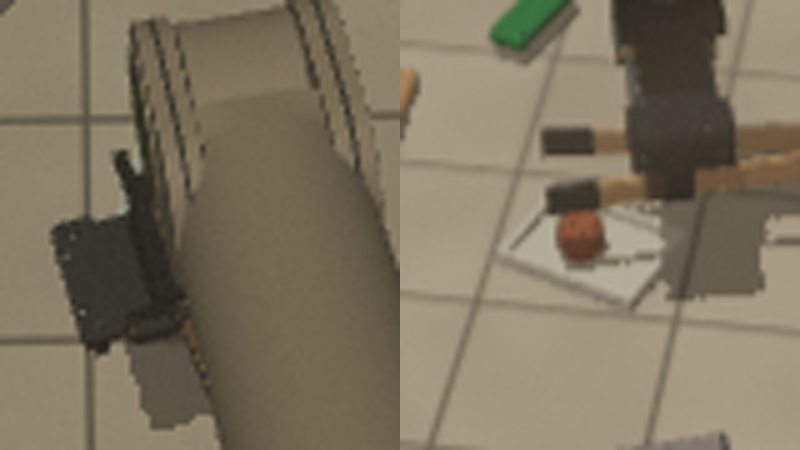

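The side crop shows the tips at (567,141) and (573,196), above the stone at (580,235), and level. I'll check the midpoint numerically.

```bash
python3 - <<'E'
from h import *
f=np.load('cal.npz'); P={k:f['side'+k] for k in('mtx','R','t')}
for x,y in((567,141),(573,196)): print(onz(P,(185+(x-400)/5,140+y/5),.09))
for off in (-.0285-.003,.0285+.003):
    c=np.array([.5446,-.0403,.09])+.075*np.array([np.cos(.262),np.sin(.262),0])+off*np.array([-np.sin(.262),np.cos(.262),0])
    p=P['mtx']@(P['R']@c+P['t']); print('expected px crop',(p[:2]/p[2]-[185,140])*5+[400,0], c)
E
```

```text
[ 0.62944463 -0.05052908  0.09      ]
[0.6125297  0.01225625 0.09      ]
expected px crop [572.61815372 140.84954045] [ 0.62519945 -0.05129907  0.09      ]
expected px crop [578.46909589 194.09566996] [0.60888164 0.00955099 0.09      ]
```

Request:
{"fn": "play_rows", "kwargs": {
  "motion": [
    [0, -0.008, 0.1, 0, 0, 0, 71],
    [0, -0.008, 0.18, 0, 0, 0, 71],
    [0, -0.008, 0.25, 0, 0, 0, 71],
    [0, -0.008, 0.305, 0, 0, 0, 71],
    [0, -0.008, 0.305, 0, 0, 0, 71]
  ]
}}

```text
time: 13.42
ee_pos: [0.545, -0.0371, 0.0228]
eef_rot: [0.991, 0.132, -0.001, -0.0]
ft_force: [-0.1, -0.8, -1.5]
width: 0.0622
```

Request:
{"fn": "play_rows", "kwargs": {
  "motion": [
    [0, 0, 0, 0, 0, 0, 60],
    [0, 0, 0, 0, 0, 0, 40],
    [0, 0, 0, 0, 0, 0, 40],
    [0, 0, 0, 0, 0, 0, 40],
    [0, 0, 0, 0, 0, 0, 40]
  ],
  "squeeze": 27
}}

```text
time: 14.05
ee_pos: [0.5458, -0.0371, 0.0238]
eef_rot: [0.991, 0.132, 0.0, 0.0]
ft_force: [1.2, 0.4, -0.8]
width: 0.0499
```

Width is 50 mm, so the tongs are closed on the stone. I'm lifting it gently.

Request:
{"fn": "play_rows", "kwargs": {
  "motion": [
    [0, 0, -0.04, 0, 0, 0, 40],
    [0, 0, -0.12, 0, 0, 0, 40],
    [0, 0, -0.22, 0, 0, 0, 40],
    [0, 0, -0.34, 0, 0, 0, 40],
    [0, 0, -0.46, 0, 0, 0, 40]
  ]
}}

```text
time: 14.68
ee_pos: [0.5455, -0.037, 0.1174]
eef_rot: [0.991, 0.132, 0.0, 0.0]
ft_force: [0.0, 0.1, -2.0]
width: 0.0502
```

Request:
{"fn": "play_rows", "kwargs": {
  "motion": [
    [0, 0, -0.15, 0, 0, 0, 40],
    [0, 0, -0.3, 0, 0, 0, 40],
    [0, 0, -0.45, 0, 0, 0, 40],
    [0, 0, -0.5, 0, 0, 0, 40],
    [0, 0, -0.5, 0, 0, 0, 40]
  ]
}}

```text
time: 15.3
ee_pos: [0.5455, -0.0371, 0.2159]
eef_rot: [0.991, 0.132, 0.0, 0.0]
ft_force: [-0.6, -0.2, -3.0]
width: 0.0498
```

```bash
python3 - <<'E'
from h import *
t=np.array([.515,.257]); y=np.radians(15)
print(t-.075*np.array([np.cos(y),np.sin(y)]))
E
python3 p.py .4426 .2376 .21
python3 - <<'E'
from h import *
C={n:eyes.camera(n) for n in('side','top')}
for n in C: save(C[n],n+'4')
cv2.imwrite('pics/c4.png',cv2.resize(np.array(C['side']['image'])[100:220,160:320,::-1],(800,600),interpolation=2))
E
```

```text
[0.44255556 0.23758857]
15.3 [ 0.5455 -0.0371  0.2159] yaw 15.133389575687875 z [ 8.e-04 -3.e-04 -1.e+00] 0.04977243774787203 [-0.5663437  -0.18230123 -3.03659725]
[-0.138 -1.46   0.029]
```

View pics/c4.png

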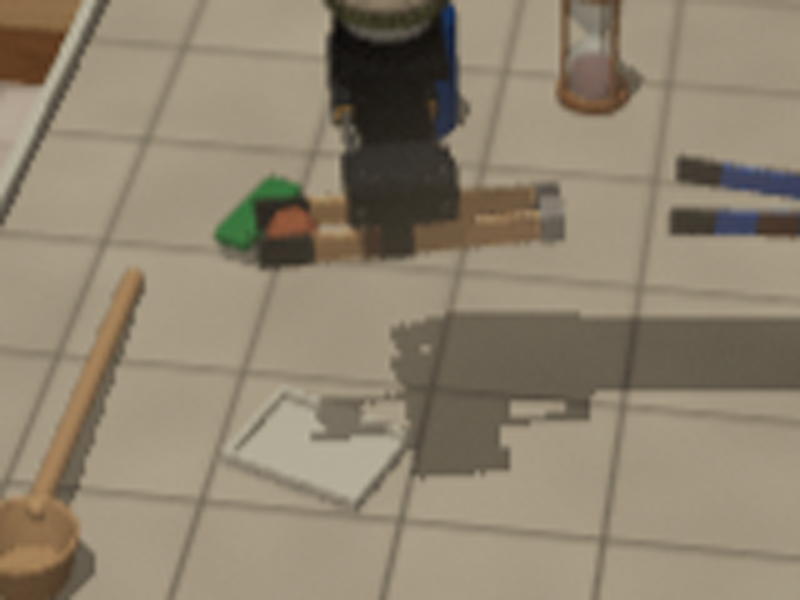

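The stone is clamped between the tips at (290,220) and the dish has stayed put. Next I carry it over the cover.

Request:
{"fn": "play_rows", "kwargs": {
  "motion": [
    [-0.01, -0.1, 0, 0, 0, 0, 40],
    [-0.02, -0.28, 0, 0, 0, 0, 40],
    [-0.04, -0.46, 0, 0, 0, 0, 40],
    [-0.06, -0.64, 0, 0, 0, 0, 40],
    [-0.07, -0.8, 0, 0, 0, 0, 40]
  ]
}}

```text
time: 16.02
ee_pos: [0.4885, 0.1161, 0.2148]
eef_rot: [0.991, 0.133, -0.001, -0.0]
ft_force: [0.6, 0.2, -2.4]
width: 0.0499
```

Request:
{"fn": "play_rows", "kwargs": {
  "motion": [
    [-0.02, -0.18, 0, 0, 0, 0, 40],
    [-0.04, -0.36, 0, 0, 0, 0, 40],
    [-0.06, -0.52, 0, 0, 0, 0, 40],
    [-0.07, -0.62, 0, 0, 0, 0, 40],
    [-0.07, -0.66, 0, 0, 0, 0, 40]
  ]
}}

```text
time: 16.65
ee_pos: [0.4406, 0.2392, 0.215]
eef_rot: [0.991, 0.133, -0.0, 0.0]
ft_force: [0.6, -0.1, -2.3]
width: 0.0499
```

Request:
{"fn": "play_rows", "kwargs": {
  "motion": [
    [0, 0, 0.05, 0, 0, 0, 40],
    [0, 0, 0.1, 0, 0, 0, 40],
    [0, 0, 0.1, 0, 0, 0, 40],
    [0, 0, 0.1, 0, 0, 0, 40]
  ]
}}

```text
time: 17.15
ee_pos: [0.4425, 0.2371, 0.1955]
eef_rot: [0.991, 0.131, -0.0, 0.0]
ft_force: [-0.4, -1.4, -2.3]
width: 0.0503
```

```bash
python3 p.py .4426 .2376 .196
python3 - <<'E'
from h import *
C={n:eyes.camera(n) for n in('side','top')}
for n in C: save(C[n],n+'5')
cv2.imwrite('pics/c5.png',np.hstack([cv2.resize(np.array(C[n]['image'])[v:v+150,u:u+100,::-1],(400,600),interpolation=2) for n,u,v in(('top',130,110),('side',180,150))]))
E
```

```text
17.15 [0.4425 0.2371 0.1955] yaw 15.088042010820065 z [-1.e-04 -1.e-04 -1.e+00] 0.050283276970670816 [-0.35442855 -1.36361347 -2.31659643]
[ 0.001 -0.002 -0.003]
```

View pics/c5.png

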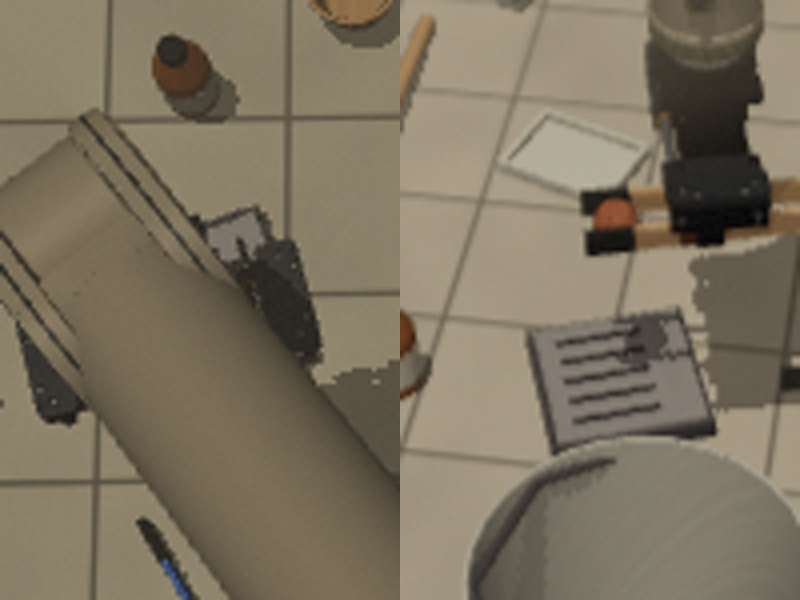

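```bash
python3 - <<'E'
from h import *
f=np.load('cal.npz'); P={k:f['side'+k] for k in('mtx','R','t')}
q=lambda x,y,z:onz(P,(180+(x-400)/4,150+y/4),z).round(4)
print('stone',q(613,216,.197))
c=[q(*p,.022) for p in((528,328),(680,310),(716,430),(553,445))];print(c,np.mean(c,0))
E
python3 p.py
```

```text
stone [0.5165 0.247  0.197 ]
[array([0.603 , 0.2191, 0.022 ]), array([0.4733, 0.179 , 0.022 ]), array([0.4231, 0.3117, 0.022 ]), array([0.5555, 0.3465, 0.022 ])] [0.513725 0.264075 0.022   ]
17.25 [0.4425 0.2374 0.1958] yaw 15.107697619314253 z [ 5.e-04  1.e-04 -1.e+00] 0.05033086994156197 [-0.32615097 -0.32560187 -2.53453121]
```

Request:
{"fn": "play_rows", "kwargs": {
  "motion": [
    [0, -0.03, 0, 0, 0, 0, 40],
    [0, -0.03, 0, 0, 0, 0, 40],
    [0, -0.03, 0, 0, 0, 0, 40],
    [0, -0.03, 0, 0, 0, 0, 40],
    [0, -0.03, 0, 0, 0, 0, 40]
  ]
}}

```text
time: 17.88
ee_pos: [0.4407, 0.2432, 0.1955]
eef_rot: [0.991, 0.132, 0.0, 0.0]
ft_force: [0.5, 0.8, -1.9]
width: 0.0497
```

```bash
python3 p.py; python3 -c "
from bench import job
print(job.close_job())"
```

```text
17.875 [0.4407 0.2432 0.1955] yaw 15.123324320592564 z [ 1.e-04 -1.e-04 -1.e+00] 0.049716940927544424 [ 0.48046827  0.78924013 -1.88287786]
the job is handed in; nothing more can be done
None
```

The job is handed in at 17.9 s: the cover is flat and the stone is held in the birch tongs over the middle of the cover. The gripper never touched the stone.

- **Cover:** I pressed it down with the closed fingers until it hit its stop. The fingertips were at z = 22 mm and the wrist force peaked at 48 N. That exceeds the 40 N limit stated for the arm and gripper body, but I pressed with the fingertips only. The later pictures show the cover lying flat.
- **Tongs and stone:** I carried the tongs part open at 62 mm, then closed them on the stone at about 27 N. The width stayed at 50 mm right up to hand-in.
- **Last position:** The stone's underside is about 15 cm above the cover.
- **Disagreement:** In the last picture the stone read y = 0.247 m by sight and 0.257 m by arm pose. The cover centre read 0.257 m in one measurement and 0.264 m in another. I moved 6 mm toward the middle to split the difference and did not take another picture after that, so the centring is good to about 1 cm.
- **Other things:** The soap dish was still in place in the last picture. I saw no disturbance of the bystanders that were in view, but did not measure them again at the end.

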